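Load a brass pattern plate under a spring clamp flap

TASK

In the clamping jig on the leather bench, press the long thumb bar down with one fingertip to hold the spring-closed red flap open and, while it is held, push the brass plate along its channel with the other fingertip until its nose is under the flap and against the end stop. Then let go so that the flap springs down on the plate and holds it there. Only push the plate, never lift it or pick it up, and leave the jar, the bowl and the wooden maul where they stand.

Things in the scene. Friction and masses are not known exactly. Their poses are not given: they have to be found in the camera images.
- jig: Aluminium jig fixed to the bench. Origin on the bench, on the channel's centre line, below the flap's front face; x = pushing direction (away from the robot), y left, z up. Deck top (plate slides on it) at z = 30 mm, x -155 to 70, y -35 to 43. Rails (4 wide, 5 high, inner faces y = +-19.5) run from x = -60 to -3. Left of the deck, under the bar, is a flange, top z = 8. Hinge lugs at y = 48 reach z = 30.
- stop (a point): foot of the end stop's face, on the channel's centre line, at deck height: jig (40, 0, 30) mm. The stop is 12 mm high
- flap (a joint): angle of the red flap, rad: 0 shut, 0.6 fully open (limit). Flap and thumb bar are one rigid rocker on a rod along jig x. Pressing the bar raises the flap; a spring shuts it when let go: full opening takes 5 to 8 N at mid bar. Pushing the plate against it cannot open it. The plate passes above 0.34; hold 0.42 to 0.54 while pushing. Let go on the plate it rests at about 0.3.
- flap_front (a point): centre line point at the foot of the flap's front wall, 1 mm above the deck when shut (moves with the flap). The flap covers jig x 0 to 40, y -24 to 48 mm; its top is 46 mm above the bench when shut, under 90 mm when open.
- bar_mid (a point): centre of the top of the thumb bar (steel, black rubber strip): 200 mm long, jig x -150 to 50; reaches 2 to 34 mm out (+y) from the hinge rod at jig y 48, z 30; this point is 20 mm out, x -50. Slopes up outwards 0.45 rad when shut, level at joint 0.45; at 0.5 its top is about 3 mm above the deck. Fingertips at one height, 45 to 65 mm apart, reach bar and plate; they may slide along the bar.
- plate: loose brass pattern plate 90 x 36 x 10 mm, about 0.28 kg, lying on the deck between the rails. Origin under its centre; own x points to its nose, z up.
- nose (a point): middle of the plate's front end, at its underside: plate (45, 0, 0) mm. At the start it is 10 to 35 mm short of the flap
- tail (a point): middle of the plate's rear end face, half way up: plate (-45, 0, 5) mm; push here or up to 12 mm to the left of it
- jar: amber glass jar with a brass lid, 60 mm across, 85 mm high, origin under its centre; leave alone
- bowl: green bowl, 110 mm across, 50 mm high, origin under its centre; leave alone
- maul: turned wooden maul standing on its head, 60 mm across, 150 mm high, origin under its centre; leave alone
Things that resemble listed ones, but are neither listed nor needed, are in the scene too. What is meant by the plate is not blue or turquoise, and is the smaller of those in its own colour.

How it is judged:
By the outcome, as a careful person would: the job done as asked, in the order asked, and still so for the second after the job is handed in, with the robot touching nothing.
It also fails if it takes over 54 s, if anything falls off the work surface, if the arm or the gripper's body presses on something with over 40 N, if the wrist force passes 120 N, or if a joint passes its speed limit or range.

ROBOT

A 6-joint arm with a two-finger parallel gripper is mounted at the origin on the work surface. World frame = base frame: x ahead of the robot, y to its left, z up, the work surface at z = 0. Lengths are in mm, angles in degrees, forces in N, time in s.
With the tool pointing down it reaches from about 350 to 850 mm from the base axis. Payload 8.1 kg.
Tool frame: the origin (TCP) lies at the very end of the fingers, on their centre line; the grasp point (between the pads) lies r.tcp_to_grasp behind it (r.tcp_to_grasp is the distance from the TCP to the grasp point, in mm); z points along the fingers, y is the line along which they close (so a half turn about z gives the same grasp; the last joint's range is limited). The gripper opens to 85 mm and grips with 20 to 120 N. Pads are 22 mm wide; open, the fingers measure 114 mm over their backs; the gripper's body (76 mm by 85 mm) begins 54 mm behind the grasp point. The pads swing forward as they close: fully open they stand 13 mm farther back than shut.
Start: joints at [-76.054, 7.471, 85.268, -0, 87.261, -4.893], TCP at [193.765, -567.856, 231.292] pointing down, gripper open.
Joint ranges: [-169.43, 169.43], [-51.17, 129.36], [1.28, 143.12], [-76.62, 256.62], [0, 156.53], [-152.29, 152.29]. Speed limits (degrees/s): [136.94, 136.94, 159.86, 180, 180, 180].

INTERFACE

Orientations are given as [roll, pitch, yaw] about the fixed x, y, z axes, in that order (R = Rz(yaw) Ry(pitch) Rx(roll)).
In Python, from bench import r gives the robot as it stands.
- The arm moves only by the shell command python3 -m handwheel 'ROWS' [OPENING] [FORCE]. ROWS is JSON, a list of rows, each a list of 4 numbers: the shift along the tool's x, y, z in m, then the turn about the tool's z in degrees. A call has 1 to 10 rows; each row shifts and turns the commanded pose from where the row before left it, along the tool's axes as they then stand; what a row does not reach is not made up. A row lasts 1/10 s, in which the tool goes at most 50 mm and 8.59 degrees, less where a joint would pass 70% of its speed; a pose out of reach is approached as far as the arm can. A call is refused whole if a number of a shift passes 0.05 or a number of a turn 8.59, either way. A call with a gripper value outside its range is refused whole. OPENING is the finger opening in m, from 0 to 0.0854, set as the call begins (- or left out, the last holds). The fingers move at their own pace and stop on an object; FORCE is the grip in N (left out, the last holds). Time passes only in rows, so rows that do not move let the fingers close. It gives the time, the measured TCP pose, the force, the opening and the grip force at its end, in the units of the state.
- r.sense(): the state, without advancing time (a new reading comes with each control period).
- r.snapshot(name): name is "scene" or "side" or "wrist"; returns the picture (384x512x3 uint8, red, green, blue); there is no depth.
- r.camera_params(name): a dict with "fx", "fy", "cx", "cy" (pixels), "R" (3x3) and "t" (3): a world point X has camera coordinates R X + t; the wrist camera has in their place "mount" (4x4, takes a point from camera to tool coordinates, whose origin is the TCP and whose axes are the flange's). Camera axes: x right, y down, z forward; pixel columns grow to the right and rows downward; lengths in mm; the calibration is good to about 2 mm. A picture is of the moment at which its call begins: read the wrist's pose just before it. camera_params takes no time and is no camera call.
- r.hand_in(): hands the job in; it is judged then, once.
The state is a dict: "time": time; "joint_pos": joint angles; "qd": joint speeds; "joint_efforts": joint torques, N m; "tool_pos": TCP position; "tcp_rot": TCP orientation; "ft_force": force on the tool from outside, world axes, zero at the start; "wrist_torque": the same for the moment, N m; "finger_gap": finger opening in mm; "grip_force": force on a finger pad.
Only numpy, scipy, OpenCV 4.12 (cv2) and the standard library are available. Lean on these libraries where they do the work, as an engineer would, in place of code of your own. Each camera call takes 0.05 s, during which the arm holds its last target. There are 200 camera calls.

## Working session

There is one attempt and no reset: what is moved stays moved. The work goes in short steps, Python scripts to look and compute and a shell command to move; the robot and the scene stay as the last step left them, time stands still between calls to the robot, and variables do not carry over. Pictures are saved under pics/ and viewed, at most 10 in all, crops included, and the job is handed in when it is done.

```bash
mkdir -p pics; ls; cat > h.py <<'E'
import numpy as np,cv2
from bench import r
def snap(n,f,crop=None,s=1):
    im=r.snapshot(n)[:,:,::-1]
    if crop: a,b,c,d=crop; im=im[b:d,a:c]
    if s!=1: im=cv2.resize(im,None,fx=s,fy=s,interpolation=cv2.INTER_CUBIC)
    cv2.imwrite('pics/'+f,im)
def ray(n,u,v):
    p=r.camera_params(n); R=np.array(p['R']);t=np.array(p['t'])
    return -R.T@t, R.T@np.array([(u-p['cx'])/p['fx'],(v-p['cy'])/p['fy'],1])
def atz(n,u,v,z):
    o,d=ray(n,u,v); return o+d*(z-o[2])/d[2]
def proj(n,X):
    p=r.camera_params(n); c=np.array(p['R'])@np.array(X,float)+np.array(p['t'])
    return c[0]/c[2]*p['fx']+p['cx'],c[1]/c[2]*p['fy']+p['cy']
E
python3 - <<'E'
from h import *
a=r.snapshot('scene');b=r.snapshot('side')
cv2.imwrite('pics/both.png',cv2.resize(np.vstack([a,b])[:,:,::-1],None,fx=.78,fy=.78) if 0 else a[:,:,::-1]); cv2.imwrite('pics/side.png',b[:,:,::-1])
for n in('scene','side'):
    o,d=ray(n,256,192);print(n,o.round(),d.round(2))
print(r.sense(),r.tcp_to_grasp)
E
```

```text
pics
scene [1240. -178.  993.] [-0.56  0.14 -0.82]
side [ 545. 1082. 1035.] [ 0.02 -0.75 -0.66]
{'time': 0.1, 'joint_pos': array([-7.60556762e+01,  7.51247182e+00,  8.53231599e+01, -1.79780539e-03,
        8.72608860e+01, -4.89322453e+00]), 'qd': array([-0.04871701, -0.02878621, -0.17792112, -0.01073668,  0.02976226,
        0.01197013]), 'joint_efforts': array([ 1.35144863e-03, -5.70951533e+01, -5.01943088e+01, -6.75936849e-05,
        8.18755216e-03, -1.36959133e-05]), 'tool_pos': array([ 193.62094037, -567.37924086,  230.3305448 ]), 'tcp_rot': array([-1.79903681e+02, -6.44381317e-03,  1.88376303e+01]), 'ft_force': array([-0.30015364, -0.15544531, -0.10682528]), 'wrist_torque': array([ 0.02344712, -0.04137344,  0.02649529]), 'grip_force': 0.0, 'finger_gap': 85.45809374955063} 18.700000000000003
```

View pics/both.png

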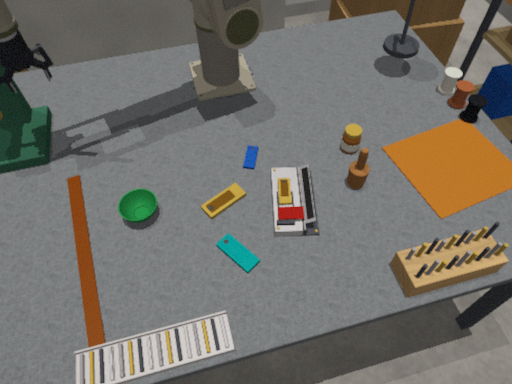

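View pics/side.png

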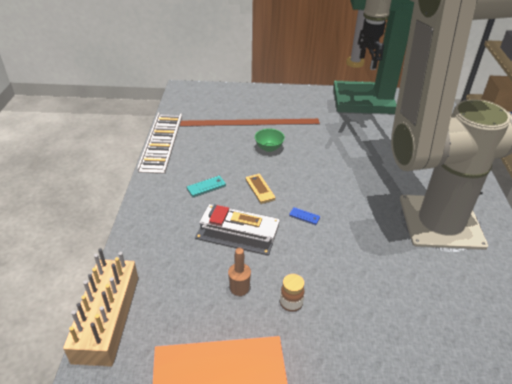

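Plate candidates in the scene view are:
- the yellow one in the jig (285,190)
- the larger yellow one on the bench (224,200)
- blue (251,157)
- turquoise (238,253)

I choose the one in the jig, since it is the smaller of the two yellow ones and lies on the deck. The maul is at (358,172), the jar at (351,138) and the bowl at (139,207). Next I check the plate in a close crop.

```bash
python3 - <<'E'
from h import *
a=r.snapshot('scene')[155:245,255:335,::-1];b=r.snapshot('side')[195:260,185:290,::-1]
f=lambda i,s:cv2.resize(i,None,fx=s,fy=s,interpolation=cv2.INTER_CUBIC)
cv2.imwrite('pics/c1.png',f(a,6.5)); cv2.imwrite('pics/c2.png',f(b,7))
E
```

```text
(no output)
```

View pics/c1.png

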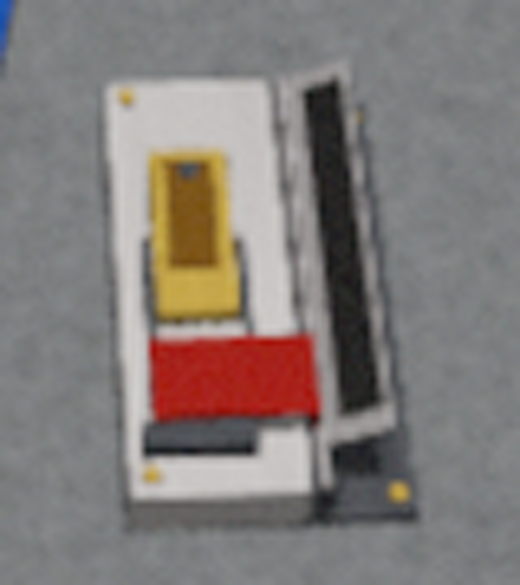

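View pics/c2.png

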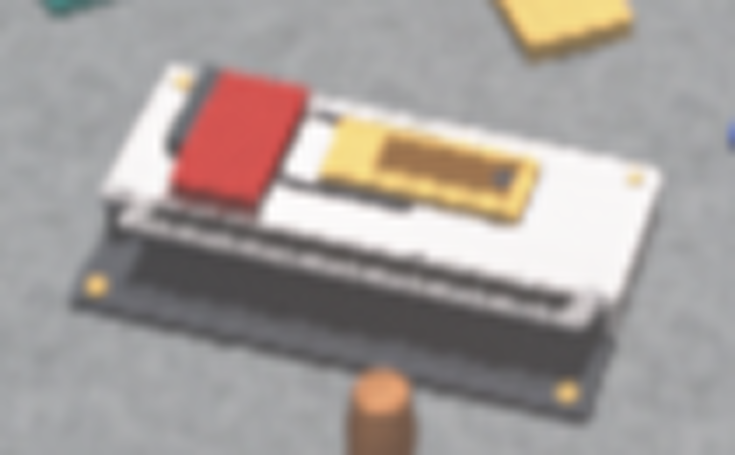

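The crops confirm the brass plate lies in the channel between the rails, just behind the shut red flap. The black-striped bar is on the far right in the scene view, and the front of the side view shows the maul's handle. Next I fit the jig and plate poses.

```bash
cat > fit.py <<'E'
from h import *
from scipy.optimize import least_squares
S=lambda u,v:('scene',255+u/6.5-.4,155+v/6.5-.4); D=lambda u,v:('side',185+u/7-.4,195+v/7-.4)
J=[(S(106,84),(-155,-35,30)),(S(272,80),(-155,43,30)),(S(130,500),(70,-35,30)),
(D(170,66),(70,-35,30)),(D(103,195),(70,43,30)),(D(661,168),(-155,-35,30)),
(S(126,97),(-145,-25,30)),(D(636,179),(-145,-25,30)),(S(152,476),(60,-25,30)),(D(180,82),(60,-25,30))]
P=[(S(150,153),(-45,-18,10)),(S(228,151),(-45,18,10)),(S(241,312),(45,18,10)),(S(157,314),(45,-18,10)),
(D(540,158),(-45,-18,10)),(D(524,212),(-45,18,10)),(D(322,180),(45,18,10)),(D(343,115),(45,-18,10))]
def T(p,X):
    c,s=np.cos(p[2]),np.sin(p[2]); return np.array([p[0]+c*X[0]-s*X[1],p[1]+s*X[0]+c*X[1],X[2]])
def fit(L,z0):
    def f(p):
        return np.ravel([np.subtract(proj(n,T(p,X)+[0,0,z0]),(u,v)) for (n,u,v),X in L])
    q=least_squares(f,[550,0,0]); print(q.x[:2].round(1),np.degrees(q.x[2]).round(1)); print(q.fun.reshape(-1,2).round(1).tolist()); return q.x
# screws excluded (position unknown)
j=fit(J[:6],0); p=fit(P,30)
c,s=np.cos(j[2]),np.sin(j[2]); d=p[:2]-j[:2]; print('plate in jig',c*d[0]+s*d[1],-s*d[0]+c*d[1])
for n,X in dict(bar=(-50,68,40),tail=(-120,5,35),stop=(40,0,30)).items(): print(n,T(j,X))
for n,u,v,z in[('scene',358,185,0),('scene',351,148,0)]:print(atz(n,u,v,z))
E
python3 fit.py
```

```text
[660.4  49. ] -13.2
[[0.1, -0.1], [-0.1, -0.3], [0.8, -0.1], [-0.4, -0.0], [0.2, -1.4], [0.1, 0.1]]
[600.  63.] -13.3
[[-0.1, -0.4], [-0.1, -0.5], [0.4, -0.2], [0.7, -0.1], [0.6, -0.3], [-0.4, 0.2], [-0.8, -1.5], [-0.0, -0.2]]
plate in jig -61.90395168412949 -0.21684459986867388
bar [627.24661802 126.68607175  40.        ]
tail [544.68290541  81.38448944  35.        ]
stop [699.28900703  39.88806378  30.        ]
[617.03522715 294.68152324   0.        ]
[471.34126826 333.34694821   0.        ]
```

```bash
python3 -m handwheel '[[0,0,0,8],[0,0,0,8],[0,0,0,8],[0,0,0,8],[0.0119,-0.0474,0,0],[0.0119,-0.0474,0,0],[0.0119,-0.0474,0,0],[0.0119,-0.0474,0,0],[0.0119,-0.0474,0,0],[0.0119,-0.0474,0,0]]' 0.046
python3 -m handwheel '[[0.0119,-0.0474,0,0],[0.0119,-0.0474,0,0],[0.0119,-0.0474,0,0],[0.0119,-0.0474,0,0],[0.0119,-0.0474,0,0],[0.0119,-0.0474,0,0],[0.0119,-0.0474,0,0],[0.0119,-0.0474,0,0],[0.0119,-0.0474,0,0],[0,0,0,0]]'
cat > jp.py <<'E'
from h import *
# state in jig frame, from fit
j=[660.4,49.0,np.radians(-13.2)]
c,s=np.cos(j[2]),np.sin(j[2])
def jig():
    q=r.sense();p=q['tool_pos'];d=p[:2]-j[:2];f=q['ft_force']
    print('t',q['time'],'jig',np.round([c*d[0]+s*d[1],-s*d[0]+c*d[1],p[2]],2),'rot',q['tcp_rot'].round(2),'Fjig',np.round([c*f[0]+s*f[1],-s*f[0]+c*f[1],f[2]],2),'gap',q['finger_gap'])
if __name__=='__main__': jig()
E
python3 jp.py
```

```text
time: 1.2
tool_pos: [328.4, -305.4, 231.2]
tcp_rot: [180.0, -0.0, -13.2]
ft_force: [1.3, 0.1, -0.1]
finger_gap: 46.0
grip_force: 0.0
time: 2.2
tool_pos: [530.4, 88.9, 230.3]
tcp_rot: [-179.9, 0.1, -12.9]
ft_force: [-1.2, 0.2, 0.6]
finger_gap: 45.8
grip_force: 0.0
t 2.2 jig [-135.67    9.18  230.34] rot [-1.7991e+02  7.0000e-02 -1.2870e+01] Fjig [-1.18 -0.1   0.59] gap 45.7664345450189
```

```bash
python3 -m handwheel '[[0,0,0.05,0],[0,0,0.05,0],[0,0,0.04,0],[0,0,0,0],[0,0,0,0]]' >/dev/null; python3 jp.py; python3 - <<'E'
from h import *
w=r.snapshot('wrist')[:,:,::-1]; s=r.snapshot('side')[170:250,185:305,::-1]
cv2.imwrite('pics/m.png',np.hstack([cv2.resize(w,(400,300)),cv2.resize(s,(400,300),interpolation=cv2.INTER_CUBIC)]))
E
```

```text
t 2.7 jig [-135.79    3.6    91.59] rot [ 1.7997e+02  9.0000e-02 -1.3180e+01] Fjig [ 0.79  0.36 -0.57] gap 46.13068149949277
```

View pics/m.png

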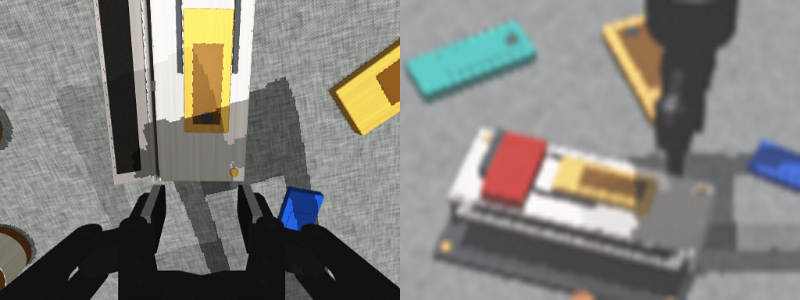

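Wrist view: the fingers straddle the deck, and the plate's tail edge runs from (184,131) to (228,133), between and ahead of them. I check the tail position from this view, then touch the deck to find the fingertip height.

```bash
python3 - <<'E'
from jp import *
p=r.camera_params('wrist');M=np.array(p['mount']);q=r.sense()
from scipy.spatial.transform import Rotation as Ro
R=Ro.from_euler('xyz',q['tcp_rot'],degrees=True).as_matrix()
for u,v,z in[(184,131,40),(228,133,40),(105,182,42),(155,180,30),(245,180,30)]:
    d=np.array([(u*1.28-p['cx'])/p['fx'],(v*1.28-p['cy'])/p['fy'],1])
    o=R@M[:3,3]+q['tool_pos'];d=R@M[:3,:3]@d; X=o+d*(z-o[2])/d[2]; e=X[:2]-j[:2]
    print(u,v,np.round([c*e[0]+s*e[1],-s*e[0]+c*e[1]],1))
E
python3 -m handwheel '[[0,0,0.04,0],[0,0,0.01,0],[0,0,0.002,0],[0,0,0,0],[0,0,0,0]]'>/dev/null; python3 jp.py
```

```text
184 131 [-103.4   18.4]
228 133 [-105.1  -17.7]
105 182 [-148.4   87.7]
155 180 [-152.    46.7]
245 180 [-151.9  -35.9]
t 3.3 jig [-134.13    4.4    41.23] rot [-1.7996e+02 -1.4000e-01 -1.3160e+01] Fjig [-0.15 -0.4   1.43] gap 46.18453064403405
```

```bash
for i in 1 2 3; do :; done; python3 -m handwheel '[[0,0,0.003,0],[0,0,0.003,0],[0,0,0,0]]'>/dev/null; python3 jp.py; python3 -m handwheel '[[0,0,0.001,0],[0,0,0.001,0],[0,0,0,0]]'>/dev/null; python3 jp.py;  python3 -m handwheel '[[0,0,0.001,0],[0,0,0.001,0],[0,0,0,0]]'>/dev/null; python3 jp.py
```

```text
t 3.6 jig [-135.64    3.94   33.05] rot [ 1.7999e+02  2.0000e-02 -1.3160e+01] Fjig [ 0.29  0.09 -0.8 ] gap 45.94236355257391
t 3.9 jig [-135.55    3.97   31.11] rot [ 1.7999e+02  2.0000e-02 -1.3160e+01] Fjig [-1.06  0.82 -0.13] gap 46.02754628011992
t 4.2 jig [-135.53    3.97   29.12] rot [ 1.800e+02  1.000e-02 -1.316e+01] Fjig [-0.11  0.19  0.35] gap 46.22285815464304
```

```bash
python3 -m handwheel '[[0,0,0.001,0],[0,0,0.001,0],[0,0,0,0]]'>/dev/null; python3 jp.py; python3 -m handwheel '[[0,0,0.001,0],[0,0,0,0],[0,0,0,0]]'>/dev/null; python3 jp.py;  python3 -m handwheel '[[0,0,0.001,0],[0,0,0,0],[0,0,0,0]]'>/dev/null; python3 jp.py
```

```text
t 4.5 jig [-135.34    4.05   27.69] rot [-180.     -0.    -13.16] Fjig [-2.69 -1.24  6.16] gap 45.86108707538467
t 4.8 jig [-135.28    4.07   27.64] rot [179.99  -0.   -13.16] Fjig [-6.97 -1.84 15.  ] gap 45.8127773116593
t 5.1 jig [-135.26    4.09   27.57] rot [ 1.7999e+02  1.0000e-02 -1.3150e+01] Fjig [-13.03  -3.88  24.47] gap 45.99576801455643
```

```bash
python3 -m handwheel '[[0,0,-0.02,0],[0,0,-0.025,0],[0,-0.034,0,0],[0,0,0,0],[0,0,0,0]]'>/dev/null; python3 jp.py;  python3 -m handwheel '[[0,0,0.02,0],[0,0,0.01,0],[0,0,0.004,0],[0,0,0.003,0],[0,0,0,0],[0,0,0,0]]'>/dev/null; python3 jp.py
```

```text
t 5.6 jig [-135.75   38.34   70.05] rot [ 1.7998e+02  2.0000e-02 -1.3080e+01] Fjig [-0.14 -0.05 -0.96] gap 45.96998441516315
t 6.2 jig [-135.6    37.78   33.57] rot [ 1.7998e+02  3.0000e-02 -1.3160e+01] Fjig [-3.1   1.6   4.85] gap 45.94375377475815
```

```bash
python3 -m handwheel '[[0,0,0.001,0],[0,0,0.001,0],[0,0,0.0004,0],[0,0,0,0],[0,0,0,0]]'>/dev/null; python3 jp.py; python3 - <<'E'
from h import *
s=r.snapshot('scene')[155:245,235:335,::-1]; w=r.snapshot('side')[180:255,185:285,::-1]
f=lambda i:cv2.resize(i,(400,int(400*i.shape[0]/i.shape[1])),interpolation=cv2.INTER_CUBIC)[:300]
cv2.imwrite('pics/n.png',np.hstack([f(s),f(w)]))
E
```

```text
t 6.7 jig [-135.4    38.29   31.29] rot [-1.7997e+02 -1.0000e-02 -1.3160e+01] Fjig [-4.14  0.54  5.6 ] gap 46.258981254321114
```

View pics/n.png

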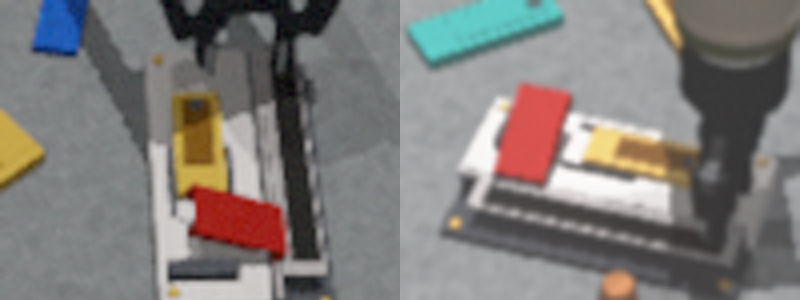

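```bash
python3 - <<'E'
from jp import *
for x,t in [(0,.3),(0,.4),(0,.5),(0,.6),(40,.4),(40,.5)]:
    C,S=np.cos(t),np.sin(t); y=48-72*C+16*S; z=30+16*C+72*S
    X=[j[0]+c*x-s*y,j[1]+s*x+c*y,z]
    a=proj('scene',X);b=proj('side',X); print(x,t,[(a[0]-235)*4,(a[1]-155)*4,(b[0]-185)*4+400,(b[1]-180)*4])
E
```

```text
0 0.3 [np.float64(183.85974464617357), np.float64(190.18240909167775), np.float64(571.1902948027525), np.float64(94.85439900193137)]
0 0.4 [np.float64(189.8955654281542), np.float64(184.96639697732087), np.float64(569.3465013915186), np.float64(92.15776695403963)]
0 0.5 [np.float64(196.83282019499325), np.float64(180.02034823381996), np.float64(567.2415413448748), np.float64(90.38582367700474)]
0 0.6 [np.float64(204.60588569576316), np.float64(175.40247229538795), np.float64(564.8920935136381), np.float64(89.56990541676237)]
40 0.4 [np.float64(194.0906563397109), np.float64(234.0387097129908), np.float64(518.4678920748404), np.float64(81.69321227992941)]
40 0.5 [np.float64(201.19669284142128), np.float64(229.1941376070963), np.float64(516.120273303389), np.float64(79.87883417933142)]
```

```bash
python3 -m handwheel '[[0.004,0,0,0],[0.004,0,0,0],[0.004,0,0,0],[0.004,0,0,0],[0.004,0,0,0],[0,0,0,0]]'>/dev/null; python3 jp.py; python3 -m handwheel '[[0.004,0,0,0],[0.004,0,0,0],[0.004,0,0,0],[0.004,0,0,0],[0.004,0,0,0],[0,0,0,0]]'>/dev/null; python3 jp.py
```

```text
t 7.4 jig [-115.24   38.04   31.18] rot [-1.7999e+02  1.0000e-02 -1.3170e+01] Fjig [-3.74  0.17  5.38] gap 45.88254005846905
t 8.0 jig [-95.6   38.13  31.08] rot [-1.7999e+02  4.0000e-02 -1.3160e+01] Fjig [-4.28  0.74  6.03] gap 46.301692027863986
```

```bash
python3 -m handwheel '[[0.004,0,0,0],[0.004,0,0,0],[0.004,0,0,0],[0.004,0,0,0],[0.004,0,0,0],[0,0,0,0]]'>/dev/null; python3 jp.py; python3 - <<'E'
from h import *
s=r.snapshot('scene')[155:245,235:335,::-1]; w=r.snapshot('side')[180:255,185:285,::-1]
f=lambda i:cv2.resize(i,(400,int(400*i.shape[0]/i.shape[1])),interpolation=cv2.INTER_CUBIC)[:300]
cv2.imwrite('pics/o.png',np.hstack([f(s),f(w)]))
E
```

```text
t 8.6 jig [-75.6   38.19  31.05] rot [-1.7999e+02  4.0000e-02 -1.3160e+01] Fjig [-3.61  1.55  4.86] gap 45.89229731401296
```

View pics/o.png

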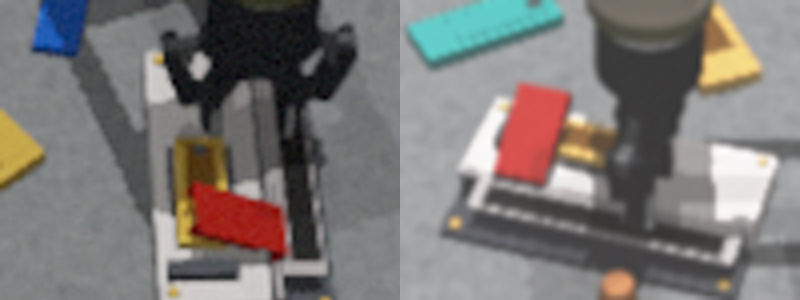

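The plate's nose, at about (195,243) in the scene crop, has passed under the raised flap and is still short of the grey stop at (205,268). I push on until the force rises.

```bash
python3 -m handwheel '[[0.003,0,0,0],[0.003,0,0,0],[0.003,0,0,0],[0,0,0,0]]'>/dev/null; python3 jp.py; python3 -m handwheel '[[0.002,0,0,0],[0.001,0,0,0],[0,0,0,0]]'>/dev/null; python3 jp.py;  python3 -m handwheel '[[0.001,0,0,0],[0.001,0,0,0],[0,0,0,0]]'>/dev/null; python3 jp.py
```

```text
t 9.1 jig [-66.82  38.23  31.02] rot [-1.7999e+02  6.0000e-02 -1.3160e+01] Fjig [-5.23  1.22  6.3 ] gap 45.9320267861575
t 9.4 jig [-64.14  38.25  30.97] rot [-1.800e+02  8.000e-02 -1.315e+01] Fjig [-6.96  0.28  7.27] gap 45.797322588680835
t 9.7 jig [-62.21  38.25  30.96] rot [-1.800e+02  9.000e-02 -1.315e+01] Fjig [-6.67  0.12  8.05] gap 46.15577715980462
```

```bash
for k in 1; do python3 -m handwheel '[[0.001,0,0,0],[0.001,0,0,0],[0,0,0,0]]'>/dev/null; python3 jp.py; python3 -m handwheel '[[0.001,0,0,0],[0.001,0,0,0],[0,0,0,0]]'>/dev/null; python3 jp.py; done
```

```text
t 10.0 jig [-61.14  38.3   30.85] rot [179.99   0.21 -13.16] Fjig [-10.53   1.45   9.86] gap 46.21014806914783
t 10.3 jig [-60.85  38.33  30.64] rot [179.97   0.41 -13.16] Fjig [-18.78   0.34  16.62] gap 45.8201164861709
```

```bash
python3 -m handwheel '[[-0.003,0,-0.0003,0],[-0.003,0,0,0],[-0.002,0,0,0],[0,0,0,0]]'>/dev/null; python3 jp.py; python3 - <<'E'
from h import *
s=r.snapshot('scene')[180:240,260:340,::-1]; w=r.snapshot('wrist')[:,:,::-1]
cv2.imwrite('pics/q.png',np.hstack([cv2.resize(s,(400,300),interpolation=cv2.INTER_CUBIC),cv2.resize(w,(400,300))]))
E
```

```text
t 10.7 jig [-64.31  38.16  32.08] rot [-1.7997e+02 -1.5000e-01 -1.3170e+01] Fjig [4.72 0.37 3.91] gap 46.30773152853805
```

View pics/q.png

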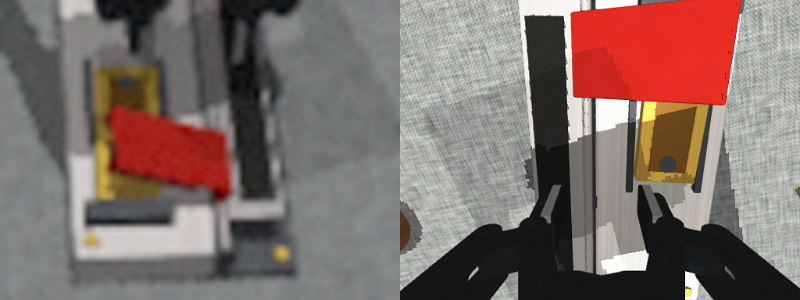

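The nose sits against the grey stop at (125,203), and the fingertips are clear of the tail. I let go by lifting straight up.

```bash
python3 -m handwheel '[[0,0,-0.005,0],[0,0,-0.01,0],[0,0,-0.03,0],[-0.03,0,-0.04,0],[-0.05,0,0,0],[-0.05,0,0,0],[-0.05,0,0,0],[0,0,0,0],[0,0,0,0],[0,0,0,0]]'>/dev/null; python3 jp.py; python3 - <<'E'
from h import *
s=r.snapshot('scene')[155:245,255:335,::-1]; w=r.snapshot('side')[195:260,185:290,::-1]
cv2.imwrite('pics/z.png',np.hstack([cv2.resize(s,(400,450),interpolation=cv2.INTER_CUBIC),cv2.copyMakeBorder(cv2.resize(w,(400,248),interpolation=cv2.INTER_CUBIC),0,202,0,0,0)]))
E
```

```text
t 11.8 jig [-244.7    38.15  116.9 ] rot [-1.7998e+02 -6.0000e-02 -1.3150e+01] Fjig [-1.01  0.39 -0.12] gap 46.15116324471853
```

View pics/z.png

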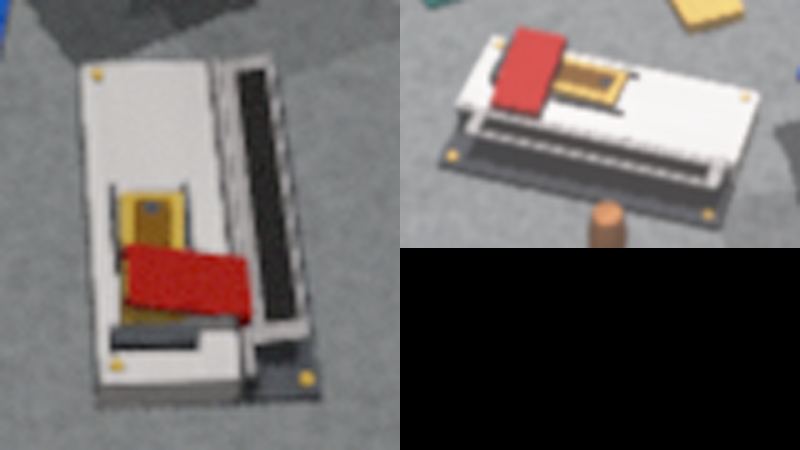

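The flap is resting on the plate at a tilt, with the nose at the grey stop (150,325). I do a quick numeric check of the tail, which should be at jig x = -50, and hand in if it agrees.

```bash
python3 - <<'E'
from jp import *
es=[]
for n,u,v in[('scene',255+120/5-.4,155+193/5-.4),('scene',255+186/5-.4,155+193/5-.4),('side',185+(628-400)/3.81-.4,195+70/3.81-.4)]:
    e=atz(n,u,v,40)[:2]-j[:2]; es.append(c*e[0]+s*e[1]); print(es[-1],-s*e[0]+c*e[1])
if abs(np.mean(es)+50)<3: print(r.hand_in())
E
```

```text
-50.52065464029842 -18.57919997465477
-48.81260878122378 19.66463547025841
-51.17145266636606 -18.759331563704258
the job is handed in; nothing more can be done
None
```

The job is handed in: the brass plate's nose is under the flap and against the end stop, to within about 1 mm by the cameras. The flap has sprung down onto it, the arm is clear, the jar, bowl and maul were not touched, and the clock read about 12 s.

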